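# Find the soft foot of a weighing slab and wedge it firm

### The arm

A 6-joint arm with a two-finger parallel gripper is mounted at the origin on a cart in front of the work surface, level with it; the furniture and walls round the work are solid. World frame = base frame: x ahead of the robot, y to its left, z up, the work surface at z = 0. Lengths are in m, angles in degrees, forces in N, time in s.
With the tool pointing down it reaches from about 0.4 to 0.825 m from the base axis. Payload 7 kg.
Tool frame: the origin (TCP) lies at the very end of the fingers, on their centre line; the grasp point (between the pads) lies 19 mm behind it (r.hold_point_z is the distance from the TCP to the grasp point, in m); x points along the fingers, y is the direction in which the jaws open and shut, and the axes are right-handed (so a half turn about x gives the same grasp; the last joint's range is limited). The gripper opens to 88 mm and grips with 3 to 60 N. Pads are 19 mm wide; open, the fingers measure 130 mm over their backs; the gripper's body (78 mm by 193 mm) begins 47 mm behind the grasp point.
Start: joints at [92.023, 20.546, 0.682, 0, -70.136, -16.507], TCP at [0.169, 0.654, 0.227] pointing down, gripper open.
Joint ranges: [-176.03, 176.03], [-82.01, 121.73], [-58.28, 71.71], [-173.87, 95.51], [-174.79, -0.11], [-173.66, 173.66]. Speed limits (degrees/s): [136.94, 136.94, 172.46, 180, 180, 180].

### API

Orientations are given as [roll, pitch, yaw] about the fixed x, y, z axes, in that order (R = Rz(yaw) Ry(pitch) Rx(roll)).
In Python, from plant import r gives the robot as it stands. The module is installed in compiled form; this text tells all that it offers.
- The arm moves only by the shell command python3 -m creep 'ROWS' [FORCE]. ROWS is JSON, a list of rows, each a list of 7 numbers: the turn, a rotation vector about the tool's x, y, z in rad, then the shift along the tool's x, y, z in cm, then the opening in per cent of the stroke, from 0 (shut) to 100 (fully open). In form: [[rx, ry, rz, x, y, z, fingers], ...]. A call has 1 to 8 rows; each row shifts and turns the commanded pose from where the row before left it, along the tool's axes as they then stand; what a row does not reach is not made up. A row lasts 1/10 s, in which the tool goes at most 50 mm and 8.59 degrees, less where a joint would pass 70% of its speed; a pose out of reach is approached as far as the arm can. A call is refused whole if a number of a shift passes 5 or a number of a turn 0.15, either way. A call with a gripper value outside its range is refused whole. The fingers move at their own pace and stop on an object; FORCE is the grip in N (left out, the last holds). Time passes only in rows, so rows that do not move let the fingers close. It gives the time, the measured TCP pose, the force and the opening at its end, in the units of the state.
- r.get_state(): the state, without advancing time (a new reading comes with each control period).
- r.capture(name): name is "side" or "top" or "wrist"; returns (picture, depth): 420x560x3 uint8, blue, green, red; 420x560 float32, m along the optical axis (not along the pixel's ray), 0 where there is no reading.
- r.camera_info(name): a dict with "fovy" (degrees; the focal length in pixels is half the picture's height over the tangent of half this angle, whatever the lens; pixels are square), "cx", "cy" (the principal point, pixels), "camera_from_world" (4x4, takes a point from world to camera coordinates). Camera axes: x right, y down, z forward; pixel columns grow to the right and rows downward; lengths in m; the calibration is good to about 2 mm. A picture is of the moment at which its call begins: read the wrist's pose just before it. camera_info takes no time and is no camera call; for the wrist camera it gives the pose at the moment of the call.
- r.close_job(): hands the job in, once; it reports no verdict.
Trained networks look in the newest picture that a camera, given by its name, has taken for a name from the list of things; names that differ only in an ending like _2 or _b are one class to them, and where a whole thing is asked for, a point or a joint stands for the part that bears it (a point fixed in the world has none). Each returns a list of dicts, best first, with "score" (0 to 1); they miss things now and then, are a little off and sometimes report something else, mostly with a low value. They report only what shows in the picture. A call takes as long as a camera call.
- r.look_for(query, camera): "rect" ([left, top, right, bottom] in pixels, round what is visible of it).
- r.masks_of(query, camera): "pixels" (420x560 bool, what is visible of it) and "rect" ([left, top, right, bottom] in pixels, round what is visible of it).
The state is a dict: "time_s": time; "joints": joint angles; "qd": joint speeds; "joint_torque": joint torques, N m; "tcp_pos": TCP position; "eef_rot": TCP orientation; "contact_force": force on the tool from outside, world axes, zero at the start; "moment": the same for the moment, N m; "gripper_width": finger opening in m.
Only numpy, scipy, OpenCV 4.12 (cv2) and the standard library are available. Lean on these libraries where they do the work, as an engineer would, in place of code of your own. Each camera call takes 0.05 s, during which the arm holds its last target. There are 200 camera calls.

### The job

The stone weighing slab rocks because one of the four rubber feet hidden under it has gone soft. Press lightly on its corners in turn to find the one that gives way, then slide the orange wedge, thin end first, in under the slab's edge at that corner just until it takes up the play without raising or shifting the slab, and let go of it. Finally press that corner lightly once more to show that it now stands firm, and take your hand away. Leave everything else where it stands.

Things in the scene. Friction and masses are not known exactly. Their poses are not given: they have to be found in the camera images.
- slab: Pale stone slab, 160 (x) x 190 (y) x 25 mm, 2 kg, lying level and loose on four hidden rubber feet (22 mm wide, centred 42 mm in from the edges). Origin: centre of its underside, 10.5 to 12.5 mm above the worktop; x, y along its edges, z up. One foot, a different one each time, is soft: 2 N on its corner push that corner down about 4 mm, then it stops hard; the other corners do not yield.
- wedge: Orange plastic wedge lying flat, 80 long (x) x 22 wide (y) mm, 40 g. Origin: centre of its underside. Thin end at x = +40 mm, 9.5 mm thick; its top rises 1 in 8 to 15.5 mm at x = -8 mm. Under the slab it slides freely, then resists more and more once the slab bears on it; a push of about 5 N seats it and it stays by friction; from about 9 N it shoves the slab along.
- wedge_grip (a point): Centre of the upright grip block at the wedge's thick end (20 x 22 mm across the wedge, 34 mm high), 22 mm above the wedge's underside, 30 mm behind its origin; take it from above, closing along the wedge's y.
- wedge_tip (a point): Middle of the lower edge of the wedge's thin end, 40 mm ahead of its origin.
- press_near_left (a point): Point on the slab's top face 20 mm in from both edges of its near left corner (x = -, y = + in the slab's frame): a good place to press. Axes as the slab's.
- entry_near_left (a point): Point on the lower edge of the slab's +y (left) side, 20 mm from its near left corner: a good line for the wedge, straight in under the slab; 30 mm deep is free of the foot.
- press_near_right (a point): Point on the slab's top face 20 mm in from both edges of its near right corner (x = -, y = - in the slab's frame): a good place to press. Axes as the slab's.
- entry_near_right (a point): Point on the lower edge of the slab's -y (right) side, 20 mm from its near right corner: a good line for the wedge, straight in under the slab; 30 mm deep is free of the foot.
- press_far_left (a point): Point on the slab's top face 20 mm in from both edges of its far left corner (x = +, y = + in the slab's frame): a good place to press. Axes as the slab's.
- entry_far_left (a point): Point on the lower edge of the slab's +y (left) side, 20 mm from its far left corner: a good line for the wedge, straight in under the slab; 30 mm deep is free of the foot.
- press_far_right (a point): Point on the slab's top face 20 mm in from both edges of its far right corner (x = +, y = - in the slab's frame): a good place to press. Axes as the slab's.
- entry_far_right (a point): Point on the lower edge of the slab's -y (right) side, 20 mm from its far right corner: a good line for the wedge, straight in under the slab; 30 mm deep is free of the foot.

How it is judged (in metres and radians):
On the way, in this order (a step that is already met when the one before it is completed fails the run):
1. the slab has been pressed at the corner that gives way, so that it rocked (angle between slab's own z axis and vertical above 0.025 rad and contact force between the fingers and slab above 1 N), for 0.05 s.
2. the wedge stands under the slab at that corner and carries load, the slab being level (contact force between wedge and slab above 0.8 N and horizontal distance between wedge_tip and soft_foot_cap_c0 below 0.06 m and angle between slab's own z axis and vertical below 0.01 rad), for 0.2 s.
3. with the wedge let go, that corner has been pressed again with at least 3 N and did not give way (contact force between the fingers and slab above 3 N and contact force between the fingers and wedge below 0.1 N and horizontal distance between the grasp point and soft_foot_cap_c0 below 0.06 m and angle between slab's own z axis and vertical below 0.015 rad), for 0.1 s.
At the end, for the whole second after the job is handed in: The wedge lies flat and released under the slab at the soft corner (its thin end within 60 mm of the soft foot) and carries load (at least 0.8 N); the slab is level within 10 mrad, within 8 mm of where it stood, and at rest (all of step 2 and distance of slab from where it was at the start of the episode below 0.008 m and angle between wedge's own z axis and vertical below 0.06 rad and linear speed of each of wedge, slab below 0.01 m/s); the robot touches nothing.
It fails at once if the slab is pressed with more than 30 N (contact force between any of the fingers, the arm and slab above 30 N).
It fails at once if the slab is shoved more than 10 mm (distance of slab from where it was at the start of the episode above 0.01 m).
It fails at once if another thing on the worktop is displaced by more than 25 mm (distance of any of balance_c0, wash_c0, flask_a_c0, flask_b_c0, cylinder_c0, vials_c0, count_timer_c0 from where it was at the start of the episode above 0.025 m).
It also fails if it takes over 72 s, if anything falls off the work surface, if the arm or the gripper's body presses on something with over 40 N, if the wrist force passes 120 N, or if a joint passes its speed limit or range.

## Working session

There is one attempt and no reset: what is moved stays moved. The work goes in short steps, Python scripts to look and compute and a shell command to move; the robot and the scene stay as the last step left them, time stands still between calls to the robot, and variables do not carry over. Pictures are saved under pics/ and viewed, about 8 in all and at most 12, crops included, and the job is handed in when it is done.

```bash
mkdir -p pics; cat > h.py <<'E'
import numpy as np, cv2
from scipy.spatial.transform import Rotation as R
from plant import r
def cloud(name,depth,ci):
    f=210/np.tan(np.radians(ci["fovy"])/2); v,u=np.mgrid[0:420,0:560]
    p=np.stack([(u-ci["cx"])*depth/f,(v-ci["cy"])*depth/f,depth],-1)
    T=np.linalg.inv(np.array(ci["camera_from_world"]))
    return p@T[:3,:3].T+T[:3,3]
def st():
    s=r.get_state(); print({k:np.round(s[k],4).tolist() for k in ("time_s","joints","tcp_pos","eef_rot","contact_force","gripper_width")}); return s
E
python3 - <<'E'
from h import *
s=st(); print(R.from_euler('xyz',s["eef_rot"],degrees=True).as_matrix().round(3))
for n in("top","side"):
    ci=r.camera_info(n); im,d=r.capture(n); P=cloud(n,d,ci); np.savez(n,P=P,im=im)
    cv2.imwrite(f"pics/{n}0.png",im)
    for q in("slab","wedge","wedge_grip"):
        for m in r.masks_of(q,n)[:2]:
            k=m["pixels"]&(d>0); X=P[k]
            if len(X)<10: continue
            print(n,q,round(m["score"],2),np.round(m["rect"]),np.median(X,0).round(3),"zmax",np.percentile(X[:,2],95).round(4))
            z=np.percentile(X[:,2],90); 
            Y=X[abs(X[:,2]-z)<.004] if q=="slab" else X
            b=cv2.minAreaRect((Y[:,:2]*1000).astype(np.float32)); print("  rect",np.round(b[0],1),np.round(b[1],1),round(b[2],1))
E
```

```text
{'time_s': 0.0, 'joints': [92.0235, 20.5924, 0.6348, -0.0192, -70.1355, -16.5063], 'tcp_pos': [0.1687, 0.6531, 0.2256], 'eef_rot': [95.545, 89.9052, -98.9443], 'contact_force': [-0.2192, -0.8508, 0.3447], 'gripper_width': 0.0876}
[[-0.    -0.25  -0.968]
 [-0.002 -0.968  0.25 ]
 [-1.     0.002 -0.   ]]
top slab 0.56 [264. 164. 361. 256.] [0.54  0.12  0.037] zmax 0.0395
  rect [543.3 119.5] [159.7 189.4] 9.5
top wedge 0.78 [188. 231. 206. 272.] [0.459 0.36  0.014] zmax 0.0352
  rect [461.3 364.1] [30.  84.2] 84.6
top wedge_grip 0.64 [189. 233. 208. 270.] [0.46  0.36  0.014] zmax 0.0352
  rect [461.1 360.7] [83.  27.2] 0.1
side slab 0.79 [247. 165. 320. 225.] [0.539 0.149 0.038] zmax 0.0395
  rect [542.3 119.2] [159.6 194.5] 9.5
side wedge 0.93 [281. 269. 325. 290.] [0.45  0.37  0.015] zmax 0.0352
  rect [457.8 354.7] [38.9 79.6] 86.9
side wedge_grip 0.94 [282. 270. 328. 295.] [0.45  0.37  0.015] zmax 0.0351
  rect [457. 355.] [39.1 78.1] 87.6
```

View pics/top0.png

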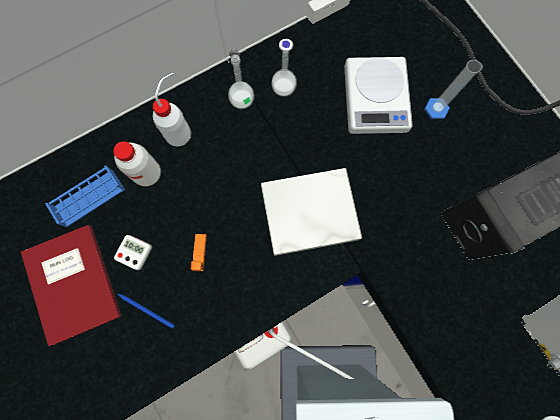

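View pics/side0.png

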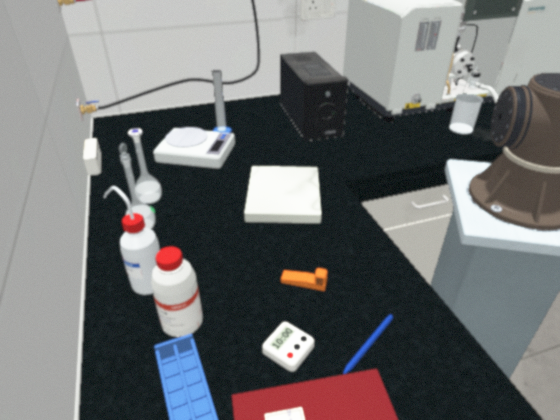

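```bash
python3 - <<'E'
from h import *
z=np.load("top.npz"); P=z["P"]; im=z["im"]
h=cv2.cvtColor(im,cv2.COLOR_BGR2HSV)
print(cv2.cvtColor(im,cv2.COLOR_BGR2HSV)[250,197])
k=(h[...,1]>150)&(h[...,0]>5)&(h[...,0]<20)&(P[...,0]>.38)&(P[...,0]<.54)&(P[...,1]>.27)&(P[...,1]<.45)
X=P[k]; b=cv2.minAreaRect((X[:,:2]*1000).astype(np.float32)); print(len(X),b)
g=X[X[:,2]>.025]; print("grip",len(g),g.mean(0),g.min(0),g.max(0)); 
t=X[(X[:,2]<.025)]; print("top", t.mean(0),t.min(0),t.max(0))
a=np.polyfit(t[:,0],t[:,2],1); print(a)
# things above table around slab
q=(P[...,2]>.015)&(P[...,0]>.35)&(P[...,0]<.85)&(abs(P[...,1]-.15)<.5)
n,l,s,c=cv2.connectedComponentsWithStats(q.astype(np.uint8))
for i in range(1,n):
    if s[i,4]>30:
        Y=P[l==i]; print(s[i],Y.min(0).round(3),Y.max(0).round(3))
E
```

```text
[ 14 202 241]
446 ((459.90875244140625, 361.7149963378906), (25.492101669311523, 81.09846496582031), 87.9971694946289)
grip 100 [0.42913125 0.36236032 0.03352654] [0.41962702 0.35219714 0.02517388] [0.43871796 0.37414346 0.03847685]
top [0.46679521 0.35909382 0.01199736] [ 0.41906437  0.3475664  -0.0012611 ] [0.499988   0.37359678 0.02484432]
[-0.05502551  0.037683  ]
[    0     0   190   145 16999] [0.368 0.202 0.015] [0.85  0.65  0.885]
[271  44  25  52 654] [0.368 0.143 0.015] [0.85  0.202 0.885]
[ 433   47  127   68 1362] [ 0.368 -0.335  0.015] [0.85  0.202 0.885]
[228  50  26  59 802] [0.368 0.202 0.015] [0.845 0.299 0.885]
[ 346   73   66   61 3582] [ 0.368 -0.117  0.015] [0.85  0.202 0.885]
[ 113  141   47   44 1386] [0.368 0.202 0.015] [0.673 0.516 0.885]
[ 442  152  118  108 7551] [ 0.368 -0.35   0.015] [0.626 0.202 0.885]
[ 62 165  60  58 739] [0.368 0.202 0.016] [0.649 0.65  0.885]
[ 261  168  100   88 6508] [0.368 0.015 0.015] [0.638 0.224 0.885]
[  58  225   57   82 3079] [0.35  0.202 0.015] [0.522 0.65  0.885]
[114 235  36  35 765] [0.368 0.202 0.015] [0.498 0.54  0.885]
[190 249  14  22 181] [0.368 0.202 0.015] [0.465 0.375 0.885]
```

```bash
cat >> h.py <<'E'
C=np.array([.5430,.1193]); YAW=9.5
def slab(x,y):
    c,s=np.cos(np.radians(YAW)),np.sin(np.radians(YAW)); return C+[c*x-s*y,s*x+c*y]
PR={"nl":slab(-.06,.075),"nr":slab(-.06,-.075),"fl":slab(.06,.075),"fr":slab(.06,-.075)}
def to(x,y,z):
    s=st(); M=R.from_euler('xyz',s["eef_rot"],degrees=True).as_matrix()
    d=M.T@(np.array([x,y,z])-s["tcp_pos"])*100; print("tool cm",d.round(2),"n",np.linalg.norm(d).round(2)); return d
E
python3 -m creep '[[0,0,0,0,3.16,-3.42,0],[0,0,0,0,3.16,-3.42,0],[0,0,0,0,3.16,-3.42,0],[0,0,0,0,3.16,-3.42,0],[0,0,0,0,3.16,-3.42,0],[0,0,0,0,3.16,-3.42,0],[0,0,0,0,3.16,-3.42,0],[0,0,0,0,3.16,-3.42,0]]' 10
python3 -c "
from h import *
print(PR); to(*PR['nl'],.06)"
```

```text
time_s: 1.2
tcp_pos: [0.3712, 0.3387, 0.227]
eef_rot: [-105.3, 89.9, 60.3]
contact_force: [1.0, 0.0, 0.3]
gripper_width: 0.0298
{'nl': array([0.47144429, 0.18336856]), 'nr': array([0.49620143, 0.03542572]), 'fl': array([0.58979857, 0.20317428]), 'fr': array([0.61455571, 0.05523144])}
{'time_s': 1.2, 'joints': [64.8228, 4.0928, -20.6272, 0.0045, -65.2282, 10.7138], 'tcp_pos': [0.3712, 0.3387, 0.227], 'eef_rot': [-105.2574, 89.948, 60.2812], 'contact_force': [0.986, 0.0079, 0.3186], 'gripper_width': 0.0298}
tool cm [ 16.69  12.55 -13.58] n 24.91
```

```bash
python3 -m creep '[[0,0,0,2,3.1,-3.4,0],[0,0,0,2,3.1,-3.4,0],[0,0,0,2,3.1,-3.4,0],[0,0,0,2.5,3.1,-3.4,0],[0,0,0,4.5,0,0,0],[0,0,0,2.5,0,0,0],[0,0,0,0,0,0,0]]'
python3 -c "
from h import *
to(*PR['nl'],.038)"
```

```text
time_s: 1.9
tcp_pos: [0.468, 0.1861, 0.0698]
eef_rot: [53.8, 89.6, -140.8]
contact_force: [0.4, -0.1, 0.4]
gripper_width: 0.0003
{'time_s': 1.9, 'joints': [44.0476, 14.1481, -31.9773, -0.0454, -44.2496, 31.3963], 'tcp_pos': [0.468, 0.1861, 0.0698], 'eef_rot': [53.8083, 89.6236, -140.7805], 'contact_force': [0.3799, -0.0641, 0.4306], 'gripper_width': 0.0003}
tool cm [ 3.18  0.16 -0.42] n 3.21
```

```bash
python3 -m creep '[[0,0,0,1.3,0.1,-0.3,0],[0,0,0,1.2,0,0,0],[0,0,0,0.2,0,0,0],[0,0,0,0,0,0,0]]'
for i in 1; do python3 -m creep '[[0,0,0,0.1,0,0,0],[0,0,0,0,0,0,0]]';done
python3 -m creep '[[0,0,0,0.1,0,0,0],[0,0,0,0,0,0,0]]'
```

```text
time_s: 2.3
tcp_pos: [0.4725, 0.187, 0.0463]
eef_rot: [-161.5, 90.0, 4.0]
contact_force: [0.4, 0.1, -0.4]
gripper_width: 0.0004
time_s: 2.5
tcp_pos: [0.4727, 0.187, 0.0455]
eef_rot: [-125.1, 89.9, 40.5]
contact_force: [-0.2, -0.1, -0.3]
gripper_width: 0.0009
time_s: 2.7
tcp_pos: [0.4725, 0.1867, 0.0441]
eef_rot: [-121.0, 90.0, 44.5]
contact_force: [-0.8, -0.3, 0.0]
gripper_width: 0.0002
```

```bash
python3 -m creep '[[0,0,0,0.1,0,0,0],[0,0,0,0,0,0,0]]';python3 -m creep '[[0,0,0,0.1,0,0,0],[0,0,0,0,0,0,0]]'
```

```text
time_s: 2.9
tcp_pos: [0.4724, 0.1866, 0.0428]
eef_rot: [39.6, 90.0, -154.9]
contact_force: [0.5, 0.4, 0.6]
gripper_width: 0.0004
time_s: 3.1
tcp_pos: [0.4724, 0.1866, 0.0417]
eef_rot: [51.2, 90.0, -143.3]
contact_force: [0.7, 0.5, 0.4]
gripper_width: 0.0008
```

```bash
for_() { grep -E 'tcp|force'; }
python3 -m creep '[[0,0,0,0.1,0,0,0],[0,0,0,0,0,0,0]]'|for_;python3 -m creep '[[0,0,0,0.1,0,0,0],[0,0,0,0,0,0,0]]'|for_;python3 -m creep '[[0,0,0,0.1,0,0,0],[0,0,0,0,0,0,0]]'|for_;python3 -m creep '[[0,0,0,0.1,0,0,0],[0,0,0,0,0,0,0]]'|for_;python3 -m creep '[[0,0,0,0.1,0,0,0],[0,0,0,0,0,0,0]]'|for_
```

```text
tcp_pos: [0.4724, 0.1866, 0.0407]
contact_force: [-0.6, 0.7, -0.4]
tcp_pos: [0.4724, 0.1866, 0.0398]
contact_force: [0.8, 0.2, -0.0]
tcp_pos: [0.4724, 0.1866, 0.0388]
contact_force: [0.5, 1.0, 1.3]
tcp_pos: [0.4724, 0.1866, 0.0378]
contact_force: [-0.3, -0.2, 0.1]
tcp_pos: [0.4725, 0.1867, 0.0369]
contact_force: [-1.3, -0.2, 1.8]
```

```bash
for_() { grep -E 'tcp|force'; }
python3 -m creep '[[0,0,0,0.1,0,0,0],[0,0,0,0,0,0,0]]'|for_;python3 -m creep '[[0,0,0,0.1,0,0,0],[0,0,0,0,0,0,0]]'|for_;python3 -m creep '[[0,0,0,0.1,0,0,0],[0,0,0,0,0,0,0]]'|for_
```

```text
tcp_pos: [0.4724, 0.1868, 0.0359]
contact_force: [-1.1, 0.4, 2.1]
tcp_pos: [0.4724, 0.1868, 0.0349]
contact_force: [-1.8, 2.2, 3.2]
tcp_pos: [0.4724, 0.1867, 0.0338]
contact_force: [-1.8, 1.8, 3.3]
```

```bash
for_() { grep -E 'tcp|force'; }
python3 -m creep '[[0,0,0,0.1,0,0,0],[0,0,0,0,0,0,0]]'|for_;python3 -m creep '[[0,0,0,0.1,0,0,0],[0,0,0,0,0,0,0]]'|for_
python3 - <<'E'
from h import *
C_=[]
for n in("side",):
    ci=r.camera_info(n); im,d=r.capture(n); P=cloud(n,d,ci); cv2.imwrite("pics/press.png",im[120:300,180:400].repeat(3,0).repeat(3,1))
    for f,c in((np.load("side.npz")["P"],"before"),(P,"now")):
        for nm,p in PR.items():
            k=(np.hypot(f[...,0]-p[0],f[...,1]-p[1])<.012)&(f[...,2]<.045)&(f[...,2]>.025); print(c,nm,k.sum(),np.median(f[k][:,2]).round(4) if k.any() else None)
E
```

```text
tcp_pos: [0.4725, 0.1868, 0.033]
contact_force: [-3.0, 1.1, 5.8]
tcp_pos: [0.4724, 0.1868, 0.0325]
contact_force: [-6.8, 1.3, 12.5]
before nl 62 0.0381
before nr 39 0.0382
before fl 59 0.0381
before fr 37 0.038
now nl 8 0.0378
now nr 0 None
now fl 60 0.0382
now fr 41 0.0432
```

```bash
python3 -m creep '[[0,0,0,-1,0,0,0],[0,0,0,-4,0,0,0],[0,0,0,-4.5,0,0,0],[0,0,0,-2,-4,2.1,55],[-0.1,0,0,0,-4,2.1,55],[-0.1,0,0,0,-4.2,1.65,55],[0,0,0,0,-4.35,1.2,55],[0,0,0,0,0,0,55]]' 25
python3 - <<'E'
from h import *
import time
st(); ci=r.camera_info("wrist"); im,d=r.capture("wrist"); P=cloud("wrist",d,ci); cv2.imwrite("pics/w1.png",im)
h=cv2.cvtColor(im,cv2.COLOR_BGR2HSV)
k=(h[...,1]>150)&(h[...,0]>5)&(h[...,0]<22)&(d>0)&(P[...,2]<.06)&(P[...,2]>.003); X=P[k]
b=cv2.minAreaRect((X[:,:2]*1000).astype(np.float32)); print(len(X),b)
g=X[X[:,2]>.03]; bg=cv2.minAreaRect((g[:,:2]*1000).astype(np.float32)); print(len(g),g.mean(0),bg)
t=X[(X[:,2]<.02)&(X[:,0]>.45)];print(np.degrees(np.arctan2(*(t[:,:2].mean(0)-bg[0]/np.array(1000.))[::-1])), t.max(0))
n,dd=r.capture("top")
m=r.masks_of("slab","top")[0]["pixels"]; Q=cloud("top",dd,r.camera_info("top"))[m]; Q=Q[abs(Q[:,2]-.0385)<.004]; print("slab",cv2.minAreaRect((Q[:,:2]*1000).astype(np.float32)))
E
```

```text
time_s: 5.95
tcp_pos: [0.4318, 0.3671, 0.1471]
eef_rot: [-138.1, 89.9, 39.1]
contact_force: [-0.6, -0.6, 0.2]
gripper_width: 0.0348
{'time_s': 5.95, 'joints': [60.1751, 14.1293, -19.562, 0.0369, -56.2291, 26.9887], 'tcp_pos': [0.4318, 0.3671, 0.1471], 'eef_rot': [-138.119, 89.9148, 39.0653], 'contact_force': [-0.5872, -0.609, 0.1744], 'gripper_width': 0.0348}
2282 ((459.7651062011719, 360.33575439453125), (22.057416915893555, 79.39783477783203), 86.12237548828125)
513 [0.43057595 0.3623966  0.03311354] ((430.0961608886719, 362.44635009765625), (21.251075744628906, 19.35532569885254), 88.13902282714844)
-3.782464425042809 [0.50006621 0.37128847 0.01669233]
slab ((543.3297729492188, 119.53208923339844), (159.81884765625, 189.52427673339844), 9.676913261413574)
```

```bash
python3 -m creep '[[0.014,0,0,0,0,0,55],[0,0,0,0,0,0,55]]' >/dev/null
python3 -c "
from h import *
to(.4299,.3623,.006); s=r.get_state(); print(R.from_euler('xyz',s['eef_rot'],degrees=True).as_matrix().round(3))"
```

```text
{'time_s': 6.3, 'joints': [59.7898, 13.923, -19.8419, 0.0002, -56.2397, 26.2574], 'tcp_pos': [0.4325, 0.3616, 0.147], 'eef_rot': [65.7462, 89.9954, -118.2064], 'contact_force': [0.5043, -0.0305, -0.2301], 'gripper_width': 0.0479}
tool cm [14.1  -0.05  0.26] n 14.1
[[-0.    -0.069 -0.998]
 [-0.    -0.998  0.069]
 [-1.     0.     0.   ]]
```

```bash
python3 -m creep '[[0,0,0,4.5,0,0.26,55],[0,0,0,4.5,-0.05,0,55],[0,0,0,3.5,0,0,55],[0,0,0,1.6,0,0,55],[0,0,0,0,0,0,55],[0,0,0,0,0,0,20],[0,0,0,0,0,0,20],[0,0,0,0,0,0,15]]' 25
python3 -m creep '[[0,0,0,0,0,0,15],[0,0,0,0,0,0,15]]'
```

```text
time_s: 7.1
tcp_pos: [0.4302, 0.3641, 0.0074]
eef_rot: [-118.7, 89.8, 57.5]
contact_force: [-0.4, -0.4, -0.1]
gripper_width: 0.0297
time_s: 7.3
tcp_pos: [0.43, 0.3639, 0.007]
eef_rot: [-123.7, 89.9, 52.5]
contact_force: [-1.5, -1.2, 6.0]
gripper_width: 0.0218
```

```bash
python3 -m creep '[[0,0,0,-1,0,0,15],[0,0,0,-2,0,0,15],[0,0,0,-2,0,0,15],[0.1,0,0,0,0,0,15],[0.14,0,0,0,0,0,15],[0.14,0,0,0,0,0,15],[0.14,0,0,0,0,0,15],[0.14,0,0,0,0,0,15]]'
python3 -m creep '[[0.14,0,0,0,0,0,15],[0.14,0,0,0,0,0,15],[0.14,0,0,0,0,0,15],[0.14,0,0,0,0,0,15],[0.114,0,0,0,0,0,15],[0,0,0,0,0,0,15],[0,0,0,0,0,0,15]]'
python3 -c "
from h import *
p=slab(-.06,.18); to(*p,.045); s=r.get_state(); M=R.from_euler('xyz',s['eef_rot'],degrees=True).as_matrix(); print(M.round(3),'wedge yaw',np.degrees(np.arctan2(-M[1,2],-M[0,2])))"
```

```text
time_s: 8.1
tcp_pos: [0.4296, 0.3635, 0.0566]
eef_rot: [-72.5, 90.0, 65.5]
contact_force: [-0.3, 0.3, -0.9]
gripper_width: 0.0215
time_s: 8.8
tcp_pos: [0.4297, 0.3635, 0.0563]
eef_rot: [-41.2, 90.0, 58.7]
contact_force: [0.2, 0.3, 0.1]
gripper_width: 0.0222
{'time_s': 8.8, 'joints': [60.1565, 19.7997, -25.6662, 0.0009, -44.5101, -50.2193], 'tcp_pos': [0.4297, 0.3635, 0.0563], 'eef_rot': [-41.2017, 89.9759, 58.736], 'contact_force': [0.2243, 0.2588, 0.053], 'gripper_width': 0.0222}
tool cm [ 1.13 -1.09 -7.96] n 8.11
[[ 0.    -0.985 -0.173]
 [ 0.    -0.173  0.985]
 [-1.    -0.     0.   ]] wedge yaw -80.06224398166083
```

```bash
python3 -m creep '[[0.006,0,0,0,-0.5,-2.7,15],[0,0,0,0,-0.59,-2.7,15],[0,0,0,0,0,-2.56,15],[0,0,0,2.5,0,0,15],[0,0,0,2.0,0,0,15],[0,0,0,0.3,0,0,15],[0,0,0,0,0,0,15]]'
python3 - <<'E'
from h import *
s=st(); 
ci=r.camera_info("wrist"); im,d=r.capture("wrist"); P=cloud("wrist",d,ci); cv2.imwrite("pics/w2.png",im)
h=cv2.cvtColor(im,cv2.COLOR_BGR2HSV)
k=(h[...,1]>150)&(h[...,0]>5)&(h[...,0]<22)&(d>0)&(P[...,2]<.022)&(P[...,2]>.003); X=P[k]
u=np.array([np.cos(np.radians(YAW)),np.sin(np.radians(YAW))]); v=np.array([-u[1],u[0]])
L=np.c_[(X[:,:2]-C)@u,(X[:,:2]-C)@v,X[:,2]]; print("wedge in slab frame",L.min(0).round(4),L.max(0).round(4))
t=L[L[:,1]<L[:,1].min()+.01]; print("tip",t.mean(0))
E
```

```text
time_s: 9.5
tcp_pos: [0.4534, 0.2863, 0.0078]
eef_rot: [140.0, 89.9, -120.4]
contact_force: [-0.3, 0.1, 0.3]
gripper_width: 0.0221
{'time_s': 9.5, 'joints': [53.2403, 21.8348, -31.4052, 0.015, -36.841, -43.7117], 'tcp_pos': [0.4534, 0.2863, 0.0078], 'eef_rot': [140.0346, 89.9184, -120.4247], 'contact_force': [-0.3265, 0.0566, 0.3129], 'gripper_width': 0.0221}
wedge in slab frame [-0.0719  0.1094  0.0031] [-0.0494  0.1741  0.022 ]
tip [-0.06086435  0.11424609  0.0106751 ]
```

View pics/w2.png

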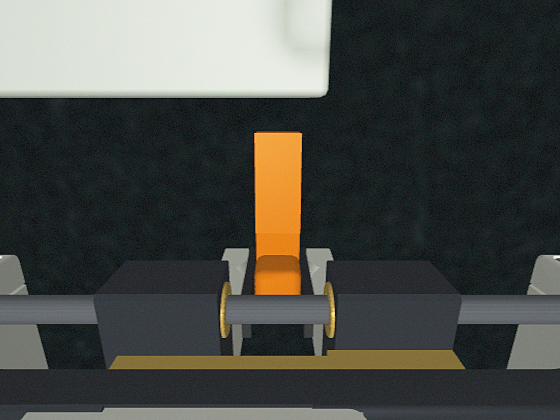

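```bash
f() { grep -E 'tcp|force'; }
python3 -m creep '[[0,0,0,0.06,0,0,15],[0,0,0,0,0,-0.5,15],[0,0,0,0,0,-0.5,15],[0,0,0,0,0,-0.5,15],[0,0,0,0,0,-0.3,15],[0,0,0,0,0,0,15]]'|f
python3 -m creep '[[0,0,0,0,0,-0.2,15],[0,0,0,0,0,0,15]]'|f
python3 -m creep '[[0,0,0,0,0,-0.2,15],[0,0,0,0,0,0,15]]'|f
```

```text
tcp_pos: [0.4565, 0.2684, 0.0074]
contact_force: [-0.2, -0.1, -0.6]
tcp_pos: [0.4568, 0.2668, 0.0073]
contact_force: [0.2, 0.5, 0.0]
tcp_pos: [0.4571, 0.2648, 0.0072]
contact_force: [-0.4, -0.4, -0.2]
```

```bash
f() { grep -E 'tcp|force'; }
for_=1
python3 -m creep '[[0,0,0,0,0,-0.2,15],[0,0,0,0,0,0,15]]'|f
python3 -m creep '[[0,0,0,0,0,-0.15,15],[0,0,0,0,0,0,15]]'|f
python3 -m creep '[[0,0,0,0,0,-0.15,15],[0,0,0,0,0,0,15]]'|f
python3 -m creep '[[0,0,0,0,0,-0.1,15],[0,0,0,0,0,0,15]]'|f
python3 -m creep '[[0,0,0,0,0,-0.1,15],[0,0,0,0,0,0,15]]'|f
```

```text
tcp_pos: [0.4574, 0.2628, 0.0073]
contact_force: [0.3, 0.3, -0.6]
tcp_pos: [0.4577, 0.2614, 0.0073]
contact_force: [0.3, -0.5, -0.5]
tcp_pos: [0.4579, 0.2599, 0.0073]
contact_force: [-0.3, 0.3, 0.4]
tcp_pos: [0.4581, 0.259, 0.0073]
contact_force: [-0.7, -0.6, -0.2]
tcp_pos: [0.4582, 0.258, 0.0073]
contact_force: [-0.2, 0.3, -0.3]
```

Depth is about 14 mm, still free.

```bash
f() { grep -E 'tcp|force'; }
python3 -m creep '[[0,0,0,0,0,-0.1,15],[0,0,0,0,0,0,15]]'|f
python3 -m creep '[[0,0,0,0,0,-0.1,15],[0,0,0,0,0,0,15]]'|f
python3 -m creep '[[0,0,0,0,0,-0.1,15],[0,0,0,0,0,0,15]]'|f
python3 -m creep '[[0,0,0,0,0,-0.1,15],[0,0,0,0,0,0,15]]'|f
```

```text
tcp_pos: [0.4584, 0.257, 0.0073]
contact_force: [-0.3, -1.0, -0.4]
tcp_pos: [0.4586, 0.256, 0.0073]
contact_force: [0.1, -0.2, -0.3]
tcp_pos: [0.4588, 0.255, 0.0073]
contact_force: [1.0, 0.1, -1.4]
tcp_pos: [0.459, 0.2542, 0.0073]
contact_force: [-0.8, 0.8, -1.4]
```

```bash
f() { grep -E 'tcp|force'; }
python3 -m creep '[[0,0,0,0,0,-0.1,15],[0,0,0,0,0,0,15]]'|f
python3 -m creep '[[0,0,0,0,0,-0.1,15],[0,0,0,0,0,0,15]]'|f
python3 -m creep '[[0,0,0,0,0,0,15]]'|f
```

```text
tcp_pos: [0.4591, 0.2532, 0.0072]
contact_force: [-0.5, 1.7, -3.4]
tcp_pos: [0.4593, 0.2524, 0.0072]
contact_force: [-0.7, 2.1, -3.2]
tcp_pos: [0.4593, 0.2523, 0.0073]
contact_force: [0.1, 3.4, -4.6]
```

```bash
f() { grep -E 'tcp|force'; }
python3 -m creep '[[0,0,0,0,0,-0.1,15],[0,0,0,0,0,0,15]]'|f
python3 -m creep '[[0,0,0,0,0,0,15]]'|f
python3 -m creep '[[0,0,0,0,0,0,15]]'|f
```

```text
tcp_pos: [0.4595, 0.2517, 0.0073]
contact_force: [-0.8, 4.7, -4.8]
tcp_pos: [0.4595, 0.2517, 0.0073]
contact_force: [-0.8, 5.2, -5.0]
tcp_pos: [0.4595, 0.2517, 0.0073]
contact_force: [-1.2, 4.5, -4.4]
```

```bash
f() { grep -E 'tcp|force'; }
python3 -m creep '[[0,0,0,0.04,0,0,15],[0,0,0,0,0,0,15]]'|f
python3 -m creep '[[0,0,0,0,0,0,15]]'|f
```

```text
tcp_pos: [0.4596, 0.2518, 0.0072]
contact_force: [-1.7, 4.0, -1.4]
tcp_pos: [0.4596, 0.2518, 0.0072]
contact_force: [-1.7, 5.0, -2.6]
```

```bash
f() { grep -E 'tcp|force|wid'; }
python3 -m creep '[[0,0,0,0.02,0,-0.02,15],[0,0,0,0,0,0,15],[0,0,0,0,0,0,15]]'|f
python3 -m creep '[[0,0,0,0,0,0,30],[0,0,0,0,0,0,45],[0,0,0,0,0,0,50],[0,0,0,0,0,0,50],[0,0,0,-2,0,0,50],[0,0,0,-4,0,0,50],[0,0,0,-4,0,0,50],[0,0,0,0,0,0,50]]'
python3 - <<'E'
from h import *
st()
for n in("wrist","side"):
    ci=r.camera_info(n); im,d=r.capture(n); P=cloud(n,d,ci); cv2.imwrite(f"pics/{n}3.png",im)
    for nm,p in PR.items():
        k=(np.hypot(P[...,0]-p[0],P[...,1]-p[1])<.012)&(P[...,2]<.045)&(P[...,2]>.025); print(n,nm,k.sum(),np.median(P[k][:,2]).round(4) if k.any() else None)
n,dd=r.capture("top")
m=r.masks_of("slab","top")[0]["pixels"]; Q=cloud("top",dd,r.camera_info("top"))[m]; Q=Q[abs(Q[:,2]-.0385)<.004]; print("slab",cv2.minAreaRect((Q[:,:2]*1000).astype(np.float32)))
to(*PR['nl'],.045)
E
```

```text
tcp_pos: [0.4597, 0.2518, 0.0071]
contact_force: [-2.9, 5.5, -1.0]
gripper_width: 0.0218
time_s: 14.65
tcp_pos: [0.462, 0.2531, 0.1121]
eef_rot: [-58.9, 89.5, 40.6]
contact_force: [0.4, 0.3, -0.9]
gripper_width: 0.0435
{'time_s': 14.65, 'joints': [50.1253, 12.5134, -27.2089, 0.1096, -49.78, -40.7423], 'tcp_pos': [0.462, 0.2531, 0.1121], 'eef_rot': [-58.8717, 89.4954, 40.5817], 'contact_force': [0.4382, 0.2877, -0.8838], 'gripper_width': 0.0435}
wrist nl 972 0.0366
wrist nr 0 None
wrist fl 953 0.0366
wrist fr 0 None
side nl 59 0.038
side nr 8 0.0372
side fl 61 0.0383
side fr 42 0.0381
slab ((543.3515014648438, 119.5926742553711), (159.8831024169922, 189.63926696777344), 9.613319396972656)
{'time_s': 14.85, 'joints': [50.1313, 12.9056, -27.6043, -0.0208, -49.5699, -40.7426], 'tcp_pos': [0.4588, 0.2503, 0.106], 'eef_rot': [119.5394, 89.9187, -141.0853], 'contact_force': [0.2101, -0.3165, 0.046], 'gripper_width': 0.0435}
tool cm [ 6.1  -0.16 -6.81] n 9.14
```

View pics/wrist3.png

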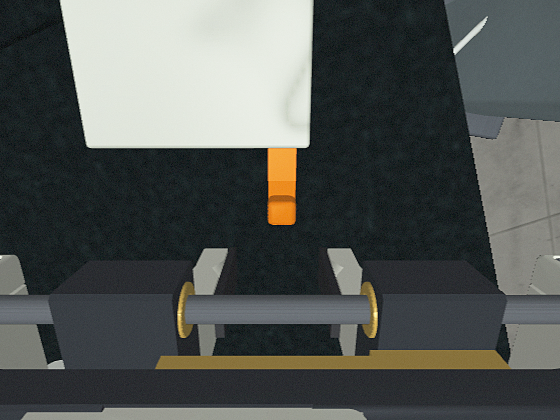

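```bash
f() { grep -E 'tcp|force'; }
python3 -m creep '[[0,0,0,0,-0.1,-3.4,0],[0,0,0,0,0,-3.4,0],[0,0,0,0,0,0,0],[0,0,0,3,0,0,0],[0,0,0,2.5,0,0,0],[0,0,0,0.9,0,0,0],[0,0,0,0,0,0,0],[0,0,0,0,0,0,0]]'
python3 -m creep '[[0,0,0,0.1,0,0,0],[0,0,0,0,0,0,0]]'|f
python3 -m creep '[[0,0,0,0.1,0,0,0],[0,0,0,0,0,0,0]]'|f
```

```text
time_s: 15.65
tcp_pos: [0.4718, 0.1843, 0.0429]
eef_rot: [155.8, 90.0, -104.8]
contact_force: [-0.5, -0.5, 0.4]
gripper_width: 0.0005
tcp_pos: [0.4719, 0.1845, 0.0425]
contact_force: [1.0, -0.4, -0.1]
tcp_pos: [0.4716, 0.1841, 0.041]
contact_force: [0.1, -0.6, -0.1]
```

```bash
f() { grep -E 'tcp|force'; }
python3 -m creep '[[0,0,0,0.1,0,0,0],[0,0,0,0,0,0,0]]'|f
python3 -m creep '[[0,0,0,0.1,0,0,0],[0,0,0,0,0,0,0]]'|f
python3 -m creep '[[0,0,0,0.1,0,0,0],[0,0,0,0,0,0,0]]'|f
python3 -m creep '[[0,0,0,0.05,0,0,0],[0,0,0,0,0,0,0]]'|f
```

```text
tcp_pos: [0.4715, 0.184, 0.0397]
contact_force: [0.8, 0.3, -0.7]
tcp_pos: [0.4714, 0.184, 0.0385]
contact_force: [0.7, -0.0, 0.3]
tcp_pos: [0.4714, 0.184, 0.0375]
contact_force: [0.1, 0.9, 0.4]
tcp_pos: [0.4715, 0.184, 0.0371]
contact_force: [-0.8, -0.1, -0.3]
```

```bash
f() { grep -E 'tcp|force'; }
python3 -m creep '[[0,0,0,0.05,0,0,0],[0,0,0,0,0,0,0]]'|f
python3 -m creep '[[0,0,0,0.05,0,0,0],[0,0,0,0,0,0,0]]'|f
python3 -m creep '[[0,0,0,0.04,0,0,0],[0,0,0,0,0,0,0]]'|f
```

```text
tcp_pos: [0.4716, 0.1841, 0.037]
contact_force: [-0.8, -0.7, 4.6]
tcp_pos: [0.4715, 0.1841, 0.0369]
contact_force: [-3.5, -0.9, 9.1]
tcp_pos: [0.4716, 0.1841, 0.0369]
contact_force: [-5.2, -1.5, 14.5]
```

```bash
python3 -m creep '[[0,0,0,-0.5,0,0,0],[0,0,0,-3,0,0,0],[0,0,0,-4,0,0,0],[0,0,0,-4,-0,2,0],[0,0,0,-2,0,4,0],[0,0,0,0,0,0,0],[0,0,0,0,0,0,0]]'
python3 - <<'E'
from h import *
ci=r.camera_info("wrist"); im,d=r.capture("wrist"); P=cloud("wrist",d,ci); cv2.imwrite("pics/w4.png",im)
h=cv2.cvtColor(im,cv2.COLOR_BGR2HSV)
k=(h[...,1]>150)&(h[...,0]>5)&(h[...,0]<22)&(d>0)&(P[...,2]<.05)&(P[...,2]>.003); X=P[k]
u=np.array([np.cos(np.radians(YAW)),np.sin(np.radians(YAW))]); v=np.array([-u[1],u[0]])
L=np.c_[(X[:,:2]-C)@u,(X[:,:2]-C)@v,X[:,2]]; print("wedge slab frame",L.min(0).round(4),L.max(0).round(4))
Q=P[(d>0)&(abs(P[...,2]-.0375)<.005)]; w=np.c_[(Q[:,:2]-C)@u,(Q[:,:2]-C)@v]; k=(abs(w)<[.07,.085]).all(1)
a=np.linalg.lstsq(np.c_[Q[k][:,:2],np.ones(k.sum())],Q[k][:,2],rcond=None)[0]; print("slab tilt mrad",a[:2]*1000,k.sum())
n,dd=r.capture("top")
m=r.masks_of("slab","top")[0]["pixels"]; Q=cloud("top",dd,r.camera_info("top"))[m]; Q=Q[abs(Q[:,2]-.0385)<.004]; print("slab",cv2.minAreaRect((Q[:,:2]*1000).astype(np.float32)))
E
```

```text
time_s: 18.15
tcp_pos: [0.4615, 0.244, 0.1712]
eef_rot: [-33.9, 89.9, 65.5]
contact_force: [-0.3, -1.0, -1.2]
gripper_width: 0.0002
wedge slab frame [-0.0712  0.0971  0.0107] [-0.0493  0.1543  0.0358]
slab tilt mrad [0.00602483 0.70798023] 23491
slab ((543.5973510742188, 118.66960144042969), (159.79991149902344, 187.61741638183594), 9.64013957977295)
```

View pics/w4.png

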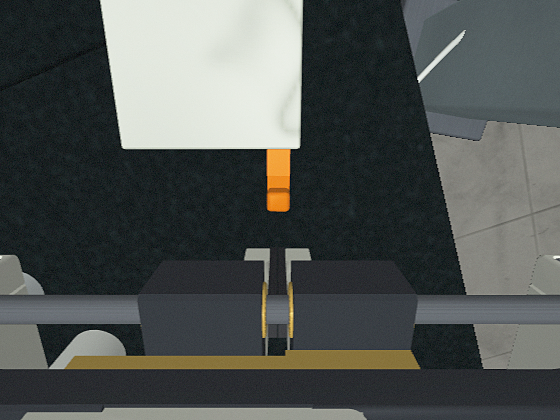

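```bash
python3 -c "
from plant import r
print(r.close_job())"
```

```text
the job is handed in; nothing more can be done
None
```

The soft foot was at the near left corner. The wedge is now in under that corner, the slab stands firm and level, and I handed the job in at about 18 s of the 72 s allowed.

- **Finding the corner:** I pressed the near left corner first. It sank about 4–5 mm at roughly 2–3 N, then stopped hard, and the far right corner rose about 5 mm. As that settled it, I did not press the other three corners. The peak reading was about 12 N, more than a light press but under the 30 N limit.
- **Wedge:** I slid it in on the near left line until the push reached about 5 N, with the thin end about 21 mm under the edge. I levelled the hand so the wedge would not drop, then let go.
- **Second press:** With the wedge released, the same corner took 4.6, then 9.1, then 14.5 N and moved only about 0.1 mm. This press was also harder than intended.

**Last checks:**
- The slab's tilt measured under 1 mrad, and it had moved less than 1 mm.
- The wedge was still in place and the gripper was about 170 mm above the worktop.
- The last overhead outline of the slab came out 2 mm short in y, which I take to be the arm blocking part of the view.
- The load on the wedge could not be measured directly. I infer it from the seating push and the firm second press.

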